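# Store the drip tiles in the herb planter

### The job

Stack the three terracotta tiles flat in the empty half of the clear planter, in one neat square pile with all edges flush. Then slide the planter's clear door over them fully to its stop, which uncovers the seedlings, and leave the other things on the bench where they are.

Things in the scene. Friction and masses are not known exactly. Their poses are not given: they have to be found in the camera images.
- tile1: one of three identical flat rectangular terracotta tiles, 90 (its x) x 56 (its y) x 14 mm thick, 130 g, lying flat on the bench; origin at the centre of its underside, z up
- tile2: one of three identical flat rectangular terracotta tiles, 90 (its x) x 56 (its y) x 14 mm thick, 130 g, lying flat on the bench; origin at the centre of its underside, z up
- tile3: one of three identical flat rectangular terracotta tiles, 90 (its x) x 56 (its y) x 14 mm thick, 130 g, lying flat on the bench; origin at the centre of its underside, z up
- planter: fixed clear acrylic trough, 172 (its x) x 338 (its y, plus small end stops) mm, walls 6 mm thick and 58 mm high, floor 6 mm thick (white), open at the top, split by a cross wall at its middle into two square halves of 160 x 160 mm inside: soil with small seedlings on its +y side, the empty half on its -y side. Origin at the centre of its underside, z up
- bay (a point): centre of the floor of the planter's empty half (top of the floor, 6 mm above the bench), axes as the planter's; inner walls at x = +-80 mm, y = +-80 mm from here
- door (a joint): the sliding door: a clear flat panel framed in aluminium, 164 (planter x) x 166 (planter y) x 5 mm, lying on the planter's walls (underside 58 mm, top 64 mm above the bench), slides level along the planter's -y. 0 = fully over the seedlings, 0.166 m = at its stop, fully over the empty half; starts up to 0.03 m from 0, so that its edge then overhangs the empty half by as much. Friction about 1.5 N
- door_grip (a point): top centre of the aluminium grip fin in the middle of the door: an upright block 16 (planter x) x 44 (planter y) mm that stands 30 mm above the panel; this point is 94 mm above the bench and moves with the door; axes as the planter's
- pot: bystander: white ceramic pot, 90 mm wide, 85 mm high, origin at the centre of its underside
- funnel: bystander: green funnel standing mouth down, 84 mm wide, 80 mm high, origin at the centre of its underside
- rake: bystander: stainless steel mini rake lying down, 240 mm long along its x (tines at +x), 60 mm wide, 20 mm high
- scoop: bystander: small white plastic scoop, 165 mm long along its x (bowl at +x), 52 mm wide, 30 mm high
Not all that is in view belongs to the job. What is shaped like the tile1 but green is not meant. What is shaped like the tile2 but blue is not meant.

How it is judged:
By the outcome, as a careful person would: the job done as asked, in the order asked, and still so for the second after the job is handed in, with the robot touching nothing.
It also fails if it takes over 72 s, if anything falls off the work surface, if the arm or the gripper's body presses on something with over 40 N, if the wrist force passes 120 N, or if a joint passes its speed limit or range.

### The arm

A 6-joint arm with a two-finger parallel gripper is mounted at the origin on the work surface. World frame = base frame: x ahead of the robot, y to its left, z up, the work surface at z = 0. Lengths are in m, angles in rad, forces in N, time in s.
With the tool pointing down it reaches from about 0.25 to 0.85 m from the base axis. Payload 12.5 kg.
Tool frame: the origin (TCP) lies at the very end of the fingers, on their centre line; the grasp point (between the pads) lies 19 mm behind it (hold_point_z is the distance from the TCP to the grasp point, in m); z points along the fingers, x is the direction in which the jaws open and shut, and the axes are right-handed (so a half turn about z gives the same grasp; the last joint's range is limited). The gripper opens to 93 mm and grips with 3 to 60 N. Pads are 15 mm wide; open, the fingers measure 128 mm over their backs; the gripper's body (75 mm by 188 mm) begins 65 mm behind the grasp point.
Start: joints at [-1.195, 0.351, 1.652, -0, 1.139, -0.085], TCP at [0.245, -0.493, 0.219] pointing down, gripper open.
Joint ranges: [-2.75, 2.75], [-0.79, 2.1], [0.01, 2.65], [-1.57, 4.71], [0.07, 3.14], [-2.87, 2.87]. Speed limits (rad/s): [2.22, 2.22, 2.79, 3.14, 3.14, 3.14].

### API

Orientations are given as a 3x3 rotation matrix whose columns are the frame's x, y, z axes.
In Python, from station import movep, move_straight, move_joints, move_gripper, dwell, inverse_kinematics, get_image, camera_info, MotionError, hand_in, current_time_s, current_q, current_joint_velocities, current_tau, current_position, current_tcp_rot, current_wrist_force, current_wrist_torque, current_finger_gap, hold_point_z gives the robot as it stands. Calls block until the motion is done:
- movep(position, orientation): joint-space move of the TCP to a pose.
- move_straight(position, speed=0.15, rot=None): straight line of the TCP; rot=None keeps the orientation; speed is the mean speed in m/s.
- move_joints(angles): joint-space move.
- move_gripper(opening): finger opening in m; the grip force is fixed at half the most; returns when the fingers have stopped.
- dwell(seconds).
- inverse_kinematics(position, orientation): joint angles nearest the present ones, or None.
- get_image(name): name is "scene" or "top" or "wrist"; returns the picture (480x640x3 uint8, red, green, blue); there is no depth.
- camera_info(name): a dict with "mtx" (3x3 intrinsics, pixels), "world_to_cam" (4x4, takes a point from world to camera coordinates). Camera axes: x right, y up, looking along -z (the intrinsics and any distortion apply to the point x, -y, -z); pixel columns grow to the right and rows downward; lengths in m; the calibration is good to about 2 mm. A picture is of the moment at which its call begins: read the wrist's pose just before it. camera_info takes no time and is no camera call; for the wrist camera it gives the pose at the moment of the call.
A pose or a line that the arm cannot do raises MotionError and nothing moves.
- hand_in(): hands the job in, once; it reports no verdict.
Readings, each from a call of its own:
- current_time_s(): time.
- current_q(): joint angles.
- current_joint_velocities(): joint speeds.
- current_tau(): joint torques, N m.
- current_position(): TCP position.
- current_tcp_rot(): TCP orientation.
- current_wrist_force(): force on the tool from outside, world axes, zero at the start.
- current_wrist_torque(): the same for the moment, N m.
- current_finger_gap(): finger opening in m.
Only numpy, scipy, OpenCV 4.12 (cv2) and the standard library are available. Lean on these libraries where they do the work, as an engineer would, in place of code of your own. Each camera call takes 0.05 s, during which the arm holds its last target. There are 200 camera calls.

## Working session

There is one attempt and no reset: what is moved stays moved. The work goes in short steps, each a Python script; the robot and the scene stay as the last script left them, time stands still between calls to the robot, and variables do not carry over. Pictures are saved under pics/ and viewed, about 8 in all and at most 12, crops included, and the job is handed in when it is done.

```bash
mkdir -p pics; ls
python3 - <<'E'
from station import *
import cv2
for n in ("top","scene"):
    im=get_image(n); cv2.imwrite(f"pics/{n}0.png",im[:,:,::-1]); i=camera_info(n); print(n,i)
print(hold_point_z() if callable(hold_point_z) else hold_point_z,current_time_s(),current_finger_gap())
E
```

```text
pics
top {'mtx': array([[492.63830366,   0.        , 312.80943873],
       [  0.        , 492.63830366, 232.35973653],
       [  0.        ,   0.        ,   1.        ]]), 'world_to_cam': array([[ 0.01084033, -0.99962258,  0.02524255, -0.03403474],
       [ 0.99694084,  0.01275847,  0.07711153, -0.55954183],
       [-0.07740448,  0.02432941,  0.99670288, -1.21119412],
       [ 0.        ,  0.        ,  0.        ,  1.        ]])}
scene {'mtx': array([[529.09594828,   0.        , 322.8120502 ],
       [  0.        , 529.09594828, 229.00910286],
       [  0.        ,   0.        ,   1.        ]]), 'world_to_cam': array([[ 2.88473564e-01,  9.57487856e-01, -8.87777142e-05,
        -1.53434429e-01],
       [-6.74879023e-01,  2.03394465e-01,  7.09344060e-01,
         3.13028404e-01],
       [ 6.79206381e-01, -2.04567095e-01,  7.04862395e-01,
        -1.95965991e+00],
       [ 0.00000000e+00,  0.00000000e+00,  0.00000000e+00,
         1.00000000e+00]])}
0.0188 0.1 0.0931664151641954
```

View pics/top0.png

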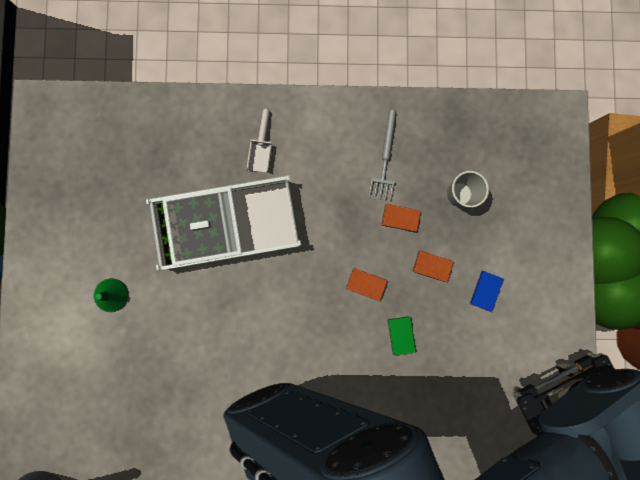

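View pics/scene0.png

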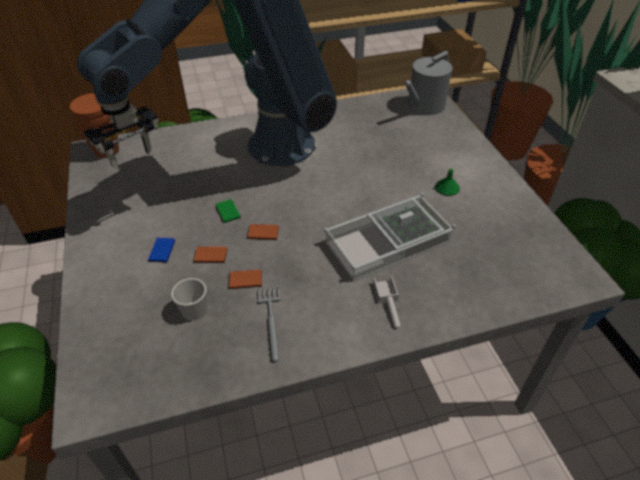

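The top view shows the three orange tiles at about (401,218), (434,266) and (367,284). The planter spans (150,200)–(300,250), with its empty half to the right (−y) and the door fin at (200,225). The rake tines, at (383,190), are close to the upper tile. Next I'll measure with colour masks and look at a zoom of the planter.

```bash
cat > h.py <<'E'
from station import *
import numpy as np, cv2
def ray(info,uv,z):
    """pixels (N,2) -> world points on plane z"""
    W=info["world_to_cam"];R=W[:3,:3];c=-R.T@W[:3,3]
    uv=np.atleast_2d(uv).astype(float);K=info["mtx"]
    d=np.c_[(uv[:,0]-K[0,2])/K[0,0],-(uv[:,1]-K[1,2])/K[1,1],-np.ones(len(uv))]@R
    return c+d*((z-c[2])/d[:,2])[:,None]
def proj(info,P):
    W=info["world_to_cam"];p=np.atleast_2d(P)@W[:3,:3].T+W[:3,3];K=info["mtx"]
    return np.c_[K[0,0]*p[:,0]/-p[:,2]+K[0,2],K[1,1]*p[:,1]/p[:,2]+K[1,2]]
def tiles(im,info,z=0.014,amin=300):
    """orange blobs -> list of (centre xy, yaw of long axis, L, W) on plane z"""
    h=cv2.cvtColor(im,cv2.COLOR_RGB2HSV)
    m=cv2.inRange(h,(3,150,90),(15,255,255))
    out=[]
    for c in cv2.findContours(m,cv2.RETR_EXTERNAL,cv2.CHAIN_APPROX_NONE)[0]:
        if cv2.contourArea(c)<amin: continue
        w=ray(info,c[:,0,:],z)[:,:2]
        r=cv2.minAreaRect((w*1000).astype(np.float32)); b=cv2.boxPoints(r)
        e=[b[1]-b[0],b[2]-b[1]]; L=[np.hypot(*v) for v in e]; i=int(np.argmax(L))
        a=np.arctan2(e[i][1],e[i][0]); a=(a+np.pi/2)%np.pi-np.pi/2
        out.append((np.array(r[0])/1000,a,max(L),min(L)))
    return out
def down(a):
    """tool down, jaw axis (tool x) at yaw a"""
    c,s=np.cos(a),np.sin(a); return np.array([[c,s,0],[s,-c,0],[0,0,-1.]])
E
python3 - <<'E'
from h import *
im=cv2.imread("pics/top0.png")[:,:,::-1].copy(); i=camera_info("top")
for t in tiles(im,i): print(t)
ims=cv2.imread("pics/scene0.png")[:,:,::-1].copy(); s=camera_info("scene")
print("scene")
for t in tiles(ims,s): print(t)
cv2.imwrite("pics/topz.png",cv2.resize(im[165:280,140:320,::-1],None,fx=4.4,fy=4.4,interpolation=cv2.INTER_CUBIC))
W=camera_info("wrist");Wm=W["world_to_cam"];print(W["mtx"]);R=current_tcp_rot();c=-Wm[:3,:3].T@Wm[:3,3]
print("cam in tool",R.T@(c-current_position()),"\n",R.T@Wm[:3,:3].T)
E
```

```text
(array([ 0.43190228, -0.16354712]), np.float32(1.2239891), np.float32(90.38906), np.float32(54.76359))
(array([ 0.47941144, -0.33189444]), np.float32(1.2716488), np.float32(90.57568), np.float32(55.105473))
(array([ 0.60172577, -0.25126398]), np.float32(1.3860337), np.float32(90.67768), np.float32(54.719414))
scene
(array([ 0.60701538, -0.25183478]), np.float32(1.3798982), np.float32(86.58242), np.float32(53.783913))
(array([ 0.48497641, -0.33090976]), np.float32(1.2780806), np.float32(87.26943), np.float32(51.715405))
(array([ 0.43781934, -0.16405025]), np.float32(1.278073), np.float32(87.589096), np.float32(51.89331))
(array([0.38318488, 0.84326929]), np.float32(-0.3954147), np.float32(179.38611), np.float32(88.29269))
(array([-0.4757316 , -0.70182916]), np.float32(0.22494876), np.float32(159.38844), np.float32(105.733734))
[[378.95634061   0.         321.64798694]
 [  0.         378.95634061 240.61335013]
 [  0.           0.           1.        ]]
cam in tool [ 1.37824593e-04 -7.84084083e-02 -1.67009562e-01] 
 [[ 9.99999177e-01 -1.28024329e-03  8.34730491e-05]
 [-1.20410374e-03 -9.59003833e-01 -2.83390541e-01]
 [ 4.42859813e-04  2.83390208e-01 -9.59004585e-01]]
```

View pics/topz.png

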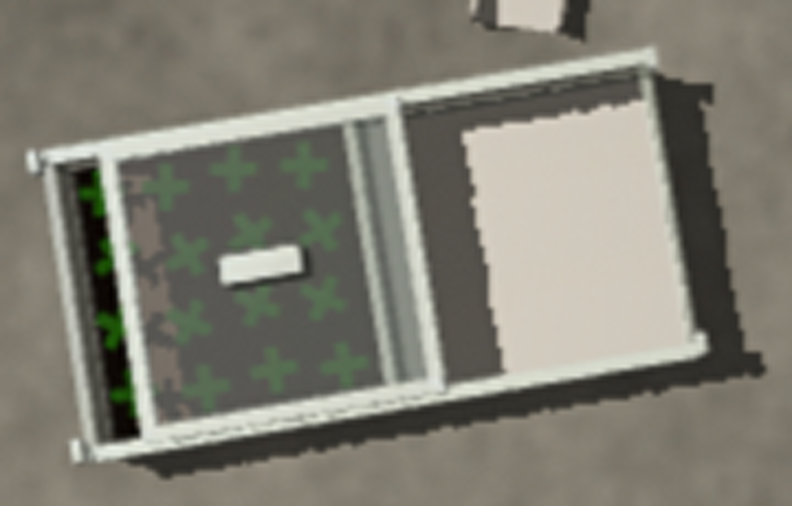

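In the zoom, the planter's outer rim corners are at about (48,158), (655,55), (700,345) and (90,455). The door's leading edge runs from (404,100) to (442,388), and the fin top is at (260,264). I'll compute the planter pose from these, then go and look from the wrist camera above the first tile and above the bay.

Run:
```python
from h import *
i=camera_info("top")
f=lambda p:np.array(p,float)/4.4+[140,165]-0.4
C=ray(i,f([[48,158],[655,55],[700,345],[90,455]]),.058)[:,:2]
print(C,[np.linalg.norm(C[k]-C[k-1]) for k in range(4)])
yv=(C[0]+C[3]-C[1]-C[2]); yaw=np.arctan2(-yv[0],yv[1]); ctr=C.mean(0)
xh=np.array([np.cos(yaw),np.sin(yaw)]);yh=np.array([-xh[1],xh[0]])
print("planter",ctr,yaw)
fin=ray(i,f([[260,264]]),.094)[0,:2]-ctr; print("fin planter frame",fin@xh,fin@yh)
D=ray(i,f([[404,100],[442,388]]),.062)[:,:2]-ctr; print("door edge",D@yh)
bay=ctr-.083*yh; print("bay",bay)
# wrist looks
T=tiles(get_image("top"),i)
T.sort(key=lambda t:t[0][1])   # from far right (current side) first
t=T[0]; print(t)
for tt in T: 
    for e in (0,np.pi):
        q=inverse_kinematics([*tt[0],.1],down(tt[1]-np.pi/2+e)); print(e,None if q is None else np.round(q,2))
for e in (0,np.pi):
    q=inverse_kinematics([*(bay-.014*yh),.1],down(yaw+e)); print("bay",e,None if q is None else np.round(q,2))
```

```text
[[0.62944851 0.36748188]
 [0.69203637 0.03454936]
 [0.53078159 0.00741315]
 [0.46669205 0.33889701]] [np.float64(0.16524756232141283), np.float64(0.3387643683401401), np.float64(0.1635221037493815), np.float64(0.3376226023847719)]
planter [0.57973963 0.18708535] 0.1883985306518322
fin planter frame -6.382123628033823e-05 0.056227529556354926
door edge [-0.03011403 -0.02439678]
bay [0.59528437 0.105554  ]
(array([ 0.47941144, -0.33189444]), np.float32(1.2716488), np.float32(90.57568), np.float32(55.105473))
0 [-0.69  0.55  1.66 -0.    0.93 -0.39]
3.141592653589793 [-0.69  0.55  1.66 -0.    0.93  2.76]
0 [-0.47  0.66  1.46 -0.    1.02 -0.28]
3.141592653589793 [-0.47  0.66  1.46 -0.    1.02  2.86]
0 [-0.46  0.37  1.98 -0.    0.79 -0.13]
3.141592653589793 None
bay 0 [ 0.08  0.59  1.6  -0.    0.95 -0.11]
bay 3.141592653589793 None
```

The planter geometry agrees: length 338 mm, fin on the centre line, door about 27 mm open. Now I'll pick and place the first tile.

```bash
cat >> h.py <<'E'
CTR=np.array([.5797,.1871]);YAW=0.1884
XH=np.array([np.cos(YAW),np.sin(YAW)]);YH=np.array([-XH[1],XH[0]])
PILE=CTR-.099*YH; RP=down(YAW); G=.003
def see_tile(name,near,z=.014):
    info=camera_info("wrist"); im=get_image("wrist"); cv2.imwrite(f"pics/{name}.png",im[:,:,::-1])
    return min(tiles(im,info,z,2000),key=lambda t:np.linalg.norm(t[0]-near))
def pick(xy,a,name):
    R=down(a-np.pi/2); movep([*xy,.10],R)
    if current_finger_gap()>.08: move_gripper(.074)
    xy,a,L,W=see_tile(name,xy); print("tile",xy,a,L,W)
    if not(85<L<95 and 51<W<60): print("size off, stop"); return False
    R=down(a-np.pi/2); movep([*xy,.05],R); move_straight([*xy,G],.1)
    move_gripper(.05); print("gap",current_finger_gap(),current_wrist_force())
    move_straight([*xy,.17],.25); return .05<current_finger_gap()<.06
def place(n):
    """n = tiles already in pile"""
    zf=.006+.014*n+G
    movep([*PILE,.17],RP); move_straight([*PILE,zf+.03],.25); move_straight([*PILE,zf+.0007],.04)
    print("force at place",current_wrist_force())
    move_gripper(.074); move_straight([*PILE,.17],.25); print("t",current_time_s())
E
python3 - <<'E'
from h import *
print(pick(np.array([.4794,-.3319]),1.2716,"w1"), current_time_s())
E
```

```text
Traceback (most recent call last):
  File "h.py", line 37, in pick
    xy,a,L,W=see_tile(name,xy); print("tile",xy,a,L,W)
             ~~~~~~~~^^^^^^^^^
  File "h.py", line 33, in see_tile
    return min(tiles(im,info,z,2000),key=lambda t:np.linalg.norm(t[0]-near))
ValueError: min() iterable argument is empty
```

View pics/w1.png

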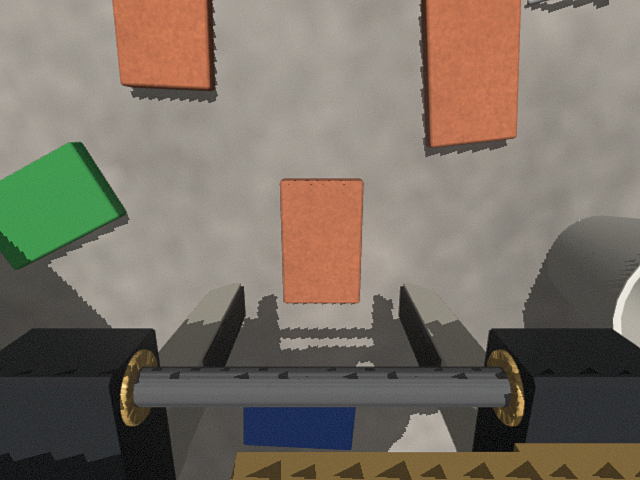

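The wrist view shows the tile complete and centred at about (322,241), 83 × 122 px. It looks paler than in the top view, so I'll widen the saturation mask.

```bash
sed -i 's/(3,150,90)/(2,100,120)/' h.py
python3 - <<'E'
from h import *
h=cv2.cvtColor(cv2.imread("pics/w1.png"),cv2.COLOR_BGR2HSV);print(h[241,322],h[181,322],h[465,300])
ok=pick(np.array([.4794,-.3319]),1.2716,"w1b"); print(ok, current_time_s())
if ok: place(0)
cv2.imwrite("pics/p1.png",get_image("wrist")[:,:,::-1])
E
```

```text
[  9 149 190] [ 10 142 187] [ 20 131 128]
tile [ 0.47932132 -0.33001086] 1.2717949 89.515594 55.386017
gap 0.055891551997109594 [-0.69187636  0.52218295  4.94452929]
True 4.425
force at place [ 0.84176753  0.28708521 -0.74716232]
t 8.9333
```

View pics/p1.png

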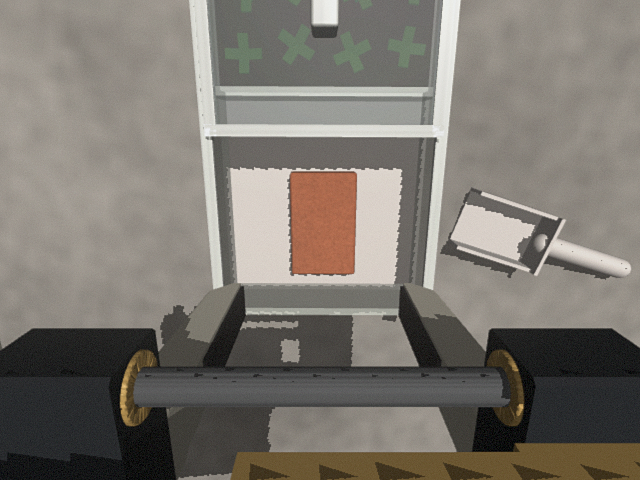

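Tile 1 lies flat at (322,222), square with the walls and clear of the door edge at row 130. The measured width and gap agree. Now the other two, checking the top tile's position after each.

Run:
```python
from h import *
def chk(n):
    t=see_tile(f"pile{n}",PILE,.006+.014*n); d=t[0]-PILE
    print("PILE",n,"dx,dy mm",d@XH*1e3,d@YH*1e3,"yaw err",t[1]-YAW-np.pi/2+ (np.pi if t[1]<0 else 0),t[2:],flush=True)
chk(1)
for n,(xy,a) in enumerate([((.4319,-.1635),1.224),((.6017,-.2513),1.386)],1):
    if not pick(np.array(xy),a,f"w{n+1}"): break
    place(n); chk(n+1)
cv2.imwrite("pics/p3.png",get_image("wrist")[:,:,::-1])
```

```text
PILE 1 dx,dy mm -0.5176333149272891 -0.18178161613390403 yaw err 0.00071167946 (np.float32(88.17421), np.float32(55.09666))
tile [ 0.43181824 -0.16112318] 1.2272311 89.58695 55.286366
gap 0.05557676658871709 [0.06769484 0.48665438 6.30487453]
force at place [-0.08441553  0.32006523 -1.20990269]
t 16.3917
PILE 2 dx,dy mm -0.5738180581109299 -0.3529529304940063 yaw err 0.001663208 (np.float32(88.29118), np.float32(55.10698))
tile [ 0.60182196 -0.24908127] 1.3844937 89.87212 55.33783
gap 0.05558085057093169 [-0.63220071  0.6321331   3.33217472]
force at place [ 0.72104698 -0.58899201 -1.25014705]
t 23.95
PILE 3 dx,dy mm -0.5733450825523104 -0.10246972431577836 yaw err 0.0012819767 (np.float32(88.006096), np.float32(55.121216))
```

View pics/p3.png

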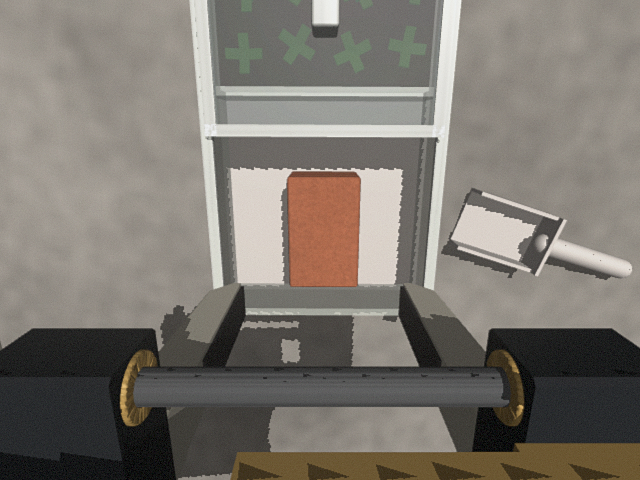

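The pile is flush to about 0.3 mm and 0.001 rad. Next, a close look at the door fin.

Run:
```python
from h import *
F=CTR+.0562*YH
movep([*F,.20],RP)
info=camera_info("wrist"); im=get_image("wrist")
u=proj(info,[[*F,.094]])[0]; print("expected px",u)
g=cv2.cvtColor(im,cv2.COLOR_RGB2GRAY); m=cv2.inRange(g,200,255)
for c in cv2.findContours(m,cv2.RETR_EXTERNAL,cv2.CHAIN_APPROX_NONE)[0]:
    if cv2.contourArea(c)<500: continue
    w=ray(info,c[:,0,:],.094)[:,:2]; r=cv2.minAreaRect((w*1000).astype(np.float32))
    d=np.array(r[0])/1e3-CTR; print(r,"planter frame",d@XH,d@YH,c[:,0].mean(0))
cv2.imwrite("pics/fin.png",im[:,:,::-1]); print(current_time_s())
```

```text
expected px [322.82691532 237.92656106]
((625.2257690429688, 167.04119873046875), (38.168643951416016, 50.28744888305664), 10.923733711242676) planter frame 0.040963435809000553 -0.028230268897872272 [371.68656716 335.2039801 ]
((575.8793334960938, 206.28404235839844), (120.20164489746094, 4.868212699890137), 10.482069969177246) planter frame -0.0001601300728714313 0.01956014652559279 [322.5        283.33018868]
((569.6932983398438, 244.29754638671875), (13.447351455688477, 41.82451629638672), 10.605077743530273) planter frame 0.0008827478470944355 0.058059574120162716 [323.77304965 234.31914894]
((562.5401000976562, 278.89300537109375), (154.7867431640625, 150.35130310058594), 10.911038398742676) planter frame 0.0003354195542124154 0.0933825759627499 [324.46425703 164.08594378]
((549.02294921875, 350.6221923828125), (137.91696166992188, 5.234925746917725), 10.529544830322266) planter frame 0.0004914289222852805 0.16637411861203438 [324.          78.44471154]
24.775
```

View pics/fin.png

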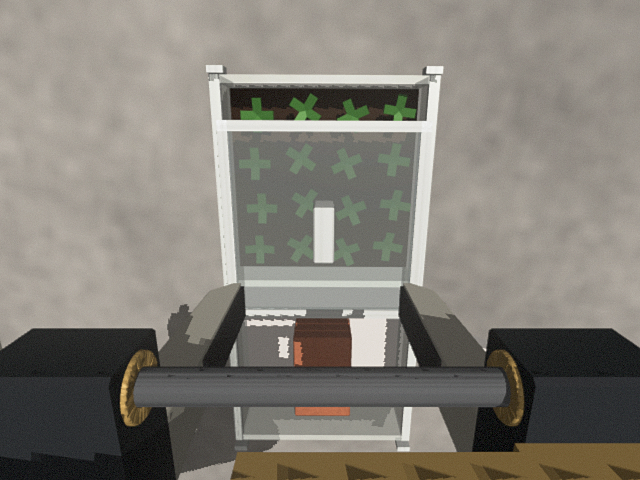

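The fin is at (324,234), about 0.7 mm off the centre line, with yaw 10.6°, which matches. The door is about 25 mm open. I'll grip it and slide it to the stop, watching the force.

Run:
```python
from h import *
yw=.186; xh=np.array([np.cos(yw),np.sin(yw)]);yh=np.array([-xh[1],xh[0]])
F=CTR+.0007*XH+.058*YH
movep([*F,.115],down(yw)); move_straight([*F,.071],.08); f0=current_wrist_force()
move_gripper(.012); print("gap",current_finger_gap(),f0,current_wrist_force())
def f(): 
    w=current_wrist_force()-f0; return w[:2]@xh,w[:2]@yh,w[2]
s=0
for tgt,v in [(.04,.08),(.08,.1),(.12,.1),(.135,.06)]+[(.135+.001*k,.02) for k in range(1,14)]:
    move_straight([*(F-tgt*yh),.071],v); w=f(); s=tgt
    print(tgt,np.round(w,1),np.round((current_position()[:2]-CTR)@YH,4),flush=True)
    if abs(w[0])>20 or abs(w[1])>14: break
dwell(.2);print(np.round(f(),1),current_finger_gap(),current_time_s())
```

```text
gap 0.01583128505840101 [-0.0849101  -0.65811593 -0.01292612] [ 0.05412288 -0.04013009 -0.55112191]
0.04 [ 1.6 -0.4 -1.7] 0.0175
0.08 [ 2.5 -1.  -1.4] -0.0225
0.12 [ 1.3 -0.9 -0.4] -0.0624
0.135 [-1.7 -1.1  0.9] -0.0775
0.136 [-1.3  0.2  1.3] -0.078
0.137 [-1.   4.7  0.4] -0.0782
0.138 [-1.4 10.5  1. ] -0.0782
0.139 [-1.  17.3  2.2] -0.0783
[-0.7 17.1  2. ] 0.01591581424843675 30.2
```

The door met a firm resistance at −78 mm, where I nominally expected −83 mm. I'll release and check whether that is the real stop.

Run:
```python
from h import *
move_gripper(.05); p=current_position(); move_straight([p[0],p[1],.20],.2)
info=camera_info("wrist"); im=get_image("wrist"); cv2.imwrite("pics/door.png",im[:,:,::-1])
movep([.35,-.25,.3],RP)
t=get_image("top"); cv2.imwrite("pics/top1.png",t[:,:,::-1])
cv2.imwrite("pics/top1z.png",cv2.resize(t[165:280,140:320,::-1],None,fx=4.4,fy=4.4,interpolation=cv2.INTER_CUBIC))
print(current_time_s())
```

```text
33.475
```

View pics/door.png

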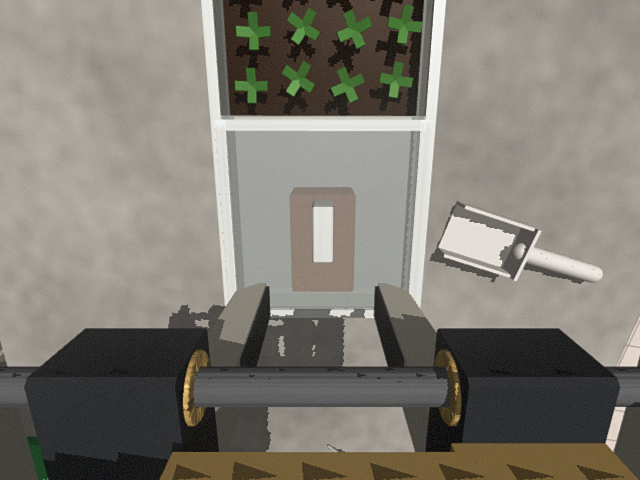

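View pics/top1z.png

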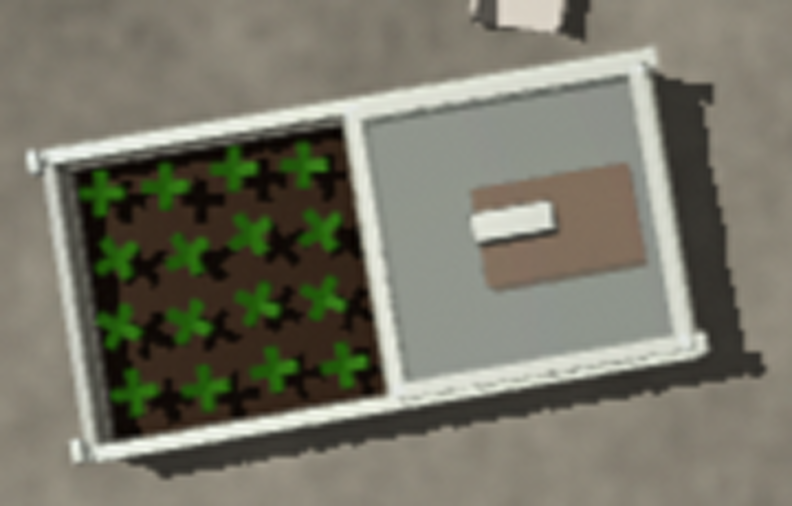

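Both views show the door over the pile against the end posts, near (650,55) and (700,345), with its trailing edge on the cross wall and the seedlings open. Before handing in, I'll check the numbers.

Run:
```python
from h import *
i=camera_info("top"); s=camera_info("scene")
f=lambda p:np.array(p,float)/4.4+[140,165]-0.4
for n,p,z in [("fin0",[[260,264]],.094),("fin1",[[512,222]],.094),("trail1",[[345,117],[388,395]],.062),("lead1",[[651,65],[690,340]],.062)]:
    d=ray(i,f(p),z)[:,:2]-CTR; print(n,d@XH,d@YH)
a=cv2.imread("pics/top0.png");b=cv2.imread("pics/top1.png")
h=lambda x,lo,hi:cv2.inRange(cv2.cvtColor(x,cv2.COLOR_BGR2HSV),lo,hi)
# bystander change: pixel differences in their boxes
for n,(x,y,w,hh) in dict(funnel=(88,272,46,45),scoop=(240,102,40,76),rake=(365,105,36,100),pot=(445,165,48,50),green=(382,310,40,50),blue=(465,265,45,50)).items():
    print(n,(cv2.absdiff(a,b)[y:y+hh,x:x+w].max(2)>40).sum())
im=get_image("scene"); cv2.imwrite("pics/scz.png",cv2.resize(im[180:290,310:470,::-1],None,fx=5,fy=5,interpolation=cv2.INTER_CUBIC))
```

```text
fin0 [-2.75552754e-05] [0.05620572]
fin1 [-0.00111927] [-0.07953996]
trail1 [ 0.07629241 -0.0790025 ] [0.0033346  0.00514927]
lead1 [ 0.07586492 -0.07825817] [-0.16770096 -0.16239499]
funnel 0
scoop 0
rake 6
pot 0
green 33
blue 350
```

View pics/scz.png

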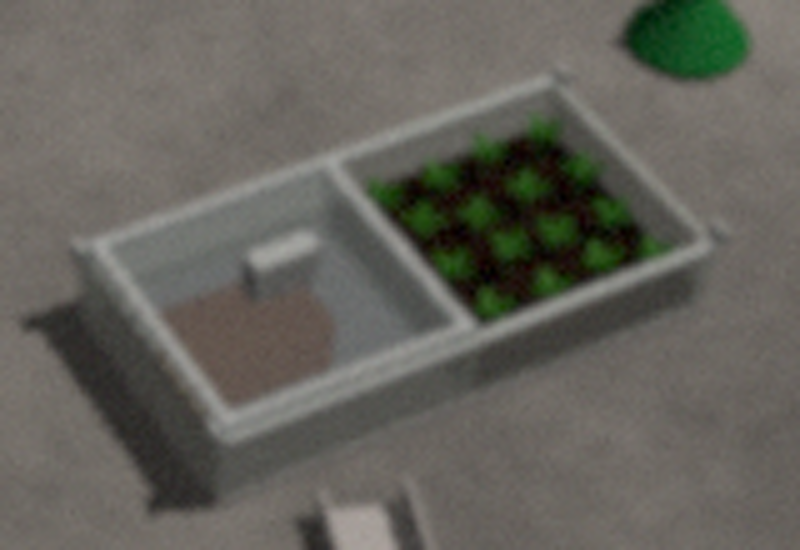

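The scene view shows the door against the end stop over the empty half, with the seedlings uncovered. The bystander boxes are unchanged except blue and green, where the parked arm or its shadow could be the cause. I'll check those two by their centroids, then hand in.

Run:
```python
from h import *
a=cv2.imread("pics/scene0.png"); b=get_image("scene")[:,:,::-1].copy()
for n,lo,hi in (("blue",(105,150,50),(125,255,255)),("green",(50,150,50),(75,255,255))):
    for im in (a,b):
        m=cv2.moments(cv2.inRange(cv2.cvtColor(im[190:280,140:250].copy(),cv2.COLOR_BGR2HSV),lo,hi),True); print(n,m["m00"],m["m10"]/max(m["m00"],1),m["m01"]/max(m["m00"],1))
print(current_wrist_force(),current_time_s()); hand_in()
```

```text
blue 415.0 21.274698795180722 59.503614457831326
blue 419.0 21.443914081145586 59.32219570405728
green 306.0 87.3529411764706 20.477124183006534
green 306.0 87.44117647058823 20.37908496732026
[ 0.42729023 -0.56317432  0.54298361] 33.575
the job is handed in; nothing more can be done
```

The three terracotta tiles are stacked flat in the planter's empty half. The door is closed over them to its stop, and the seedlings are uncovered. I handed the job in at 33.6 s of the 72 s limit.

- **Pile:** the tiles' measured positions agree to about 0.3 mm and 0.001 rad. Each measured about 88 × 55 mm from the wrist camera, against 90 × 56 nominal.
- **Door:** it stopped hard. The push rose to 17 N while the gripper stayed put, against about 1 N while sliding. The views show it against the end posts with its rear edge on the cross wall.
- **Bystanders:** the funnel, scoop, rake and pot look unchanged in the top view. The blue and green boxes there did show differences, probably the arm or its shadow. In the scene view those two tiles' centroids moved by less than 0.2 px, so they stayed put.
- **Disagreement:** the door stopped 4–5 mm short of where I predicted from the planter centre I estimated in the top view. I put this down to error in that estimate, because the firm force rise and both views indicate the stop. I did not re-measure the planter centre to confirm it.

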